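# Shorten the dosing boom by one hole and swing it over the sample

### The arm

A 6-joint arm with a two-finger parallel gripper is mounted at the origin on the work surface. World frame = base frame: x ahead of the robot, y to its left, z up, the work surface at z = 0. Lengths are in m, angles in rad, forces in N, time in s.
With the tool pointing down it reaches from about 0.3 to 0.875 m from the base axis. Payload 6.4 kg.
Tool frame: the origin (TCP) lies at the centre of the arm's flange, where the gripper is bolted on; the fingertips stand 173 mm ahead of it and the grasp point (between the pads) lies 155 mm ahead of it; z points along the fingers, x is the direction in which the jaws open and shut, and the axes are right-handed (so a half turn about z gives the same grasp; the last joint's range is limited). The gripper opens to 85 mm and grips with 20 to 120 N. Pads are 22 mm wide; open, the fingers measure 114 mm over their backs; the gripper's body (76 mm by 85 mm) begins 54 mm behind the grasp point. The pads swing forward as they close: fully open they stand 13 mm farther back than shut.
Start: joints at [1.137, 0.181, 1.607, -0, 1.354, -0.206], TCP at [0.13, 0.56, 0.405] pointing down, gripper open.
Joint ranges: [-2.99, 2.99], [-0.89, 2.07], [0.3, 2.58], [-1.14, 4.28], [0, 2.63], [-3.12, 3.12]. Speed limits (rad/s): [2.57, 2.57, 3.01, 3.14, 3.14, 3.14].

### API

Orientations are given as a unit quaternion [w, x, y, z].
In Python, from bench import ctrl gives the robot as it stands. The module is installed in compiled form; this text tells all that it offers.
- The arm moves only by the tool move_arm, never from a script. Its argument "moves" is a list of rows, each an object of numbers: "gripper": the opening in per cent of the stroke, from 0 (shut) to 100 (fully open); "x", "y", "z": the shift along the tool's x, y, z in cm; "roll": the turn about the tool's z in degrees. In form: [{"gripper": .., "x": .., "y": .., "z": .., "roll": ..}, ...]. A call has 1 to 5 rows; each row shifts and turns the commanded pose from where the row before left it, along the tool's axes as they then stand; what a row does not reach is not made up. A row lasts 1/8 s, in which the tool goes at most 62.5 mm and 10.7 degrees, less where a joint would pass 70% of its speed; a pose out of reach is approached as far as the arm can. A call is refused whole if a number of a shift passes 6.25 or a number of a turn 10.7, either way. A call with a gripper value outside its range is refused whole. The fingers move at their own pace and stop on an object; the grip force is fixed at half the most. Time passes only in rows, so rows that do not move let the fingers close. It gives the time, the measured TCP pose, the force and the opening at its end, in the units of the state.
- ctrl.get_obs(): the state, without advancing time (a new reading comes with each control period).
- ctrl.camera(name): name is "scene" or "top" or "wrist"; returns a dict with "img" (384x512x3 uint8, red, green, blue), "fx", "fy", "cx", "cy" (pixels), "D" ([k1, k2, p1, p2, k3] as OpenCV has them; the pictures are not rectified), "world_from_camera" (4x4, takes a point from camera to world coordinates); the wrist camera has in their place "tool_from_camera" (4x4, takes a point from camera to tool coordinates, whose origin is the TCP and whose axes are the tool frame's). Camera axes: x right, y up, looking along -z (the intrinsics and any distortion apply to the point x, -y, -z); pixel columns grow to the right and rows downward; lengths in m; the calibration is good to about 2 mm. A picture is of the moment at which its call begins: read the wrist's pose just before it. There is no depth.
- ctrl.hand_in(): hands the job in, once; it reports no verdict.
The state is a dict: "time_s": time; "q": joint angles; "dq": joint speeds; "joint_efforts": joint torques, N m; "eef_pos": TCP position; "eef_rot": TCP orientation; "wrist_force": force on the tool from outside, world axes, zero at the start; "torque": the same for the moment, N m; "opening": opening from 0.0 (shut) to 1.0 (fully open).
Only numpy, scipy, OpenCV 4.12 (cv2) and the standard library are available. Lean on these libraries where they do the work, as an engineer would, in place of code of your own. Each camera call takes 0.05 s, during which the arm holds its last target. There are 200 camera calls.

### The job

The dosing boom on the lab bench is one hole too long: squeeze its red snap button in, slide the sleeve towards the post to the very next hole and feel for the button clicking out there, without forcing the sleeve against the button. Then swing the boom so that the nozzle hangs over the middle of the amber beaker, let go, and leave both beakers standing where they are.

Things in the scene. Friction and masses are not known exactly. Their poses are not given: they have to be found in the camera images.
- stand: Fixed dosing stand: black round foot 150 mm across and an upright steel post 22 mm thick. Origin: centre of the foot's underside, on the post's axis, at bench level; z up. The boom swivels about this vertical axis; a black round hub, 48 mm across, top 216 mm above the bench, sits on the post.
- swivel_axis (a point): Point on the swivel axis at the height of the boom's centre line, 200 mm above the bench. Its x axis points out along the boom (turning with it), y to the boom's left, where the red button is, z up.
- boom (a joint): Swivel angle of the boom, rad, about the vertical, growing anticlockwise seen from above; 0: boom along the stand's own x axis. Stiff: it stays where it is left; turning it takes about 0.6 N m (about 4 N at the button). It can be swung 1.2 rad either way.
- sleeve (a joint): How far the sleeve is slid in towards the post, m. 0: latched in its first hole (the start). The next hole is 32 to 48 mm farther in (in a small brass plate set by hand: the exact value differs and is not told), the last at 80 mm. With the button squeezed in, sliding takes 3 to 10 N; once the fingers have moved 15 mm with the sleeve the button is under its wall and needs no more squeezing.
- button (a joint): How far the sprung red button is pushed in, m. 0: out, 8 mm proud of the sleeve's left side (latched); from about 0.0055 on the sleeve can be slid; 0.007: riding under the sleeve's wall; 0.008: flush with its side. Spring 3 N out, 5.4 N flush. At the next hole it springs out by itself and stops the sleeve both ways (0.75 mm play).
- button_cap: The round red button, 14 mm across with a domed end, on the left side (+y) of the boom, 150 mm from the swivel axis. It belongs to the inner tube: it keeps its distance from the swivel axis while the sleeve slides. Origin: on the boom's centre line when the button is out; x along the boom outwards, y the way it sticks out.
- button_face (a point): Middle of the button's domed end, 22 mm left of the boom's centre line when out. A squeeze across the sleeve's two upright sides here, one finger on the button, pushes it flush, which frees the sleeve, and the same squeeze can drag the sleeve; the boom gives way sideways until both fingers bear.
- index_rail: The sleeve: a level square aluminium tube, 28 x 28 mm, centre line 200 mm above the bench, at the start from 115 to 365 mm from the swivel axis, free above. Holes along its left side. Origin: on the centre line at the first hole; x outwards, y left. Its holes bear on the button when it is pushed while latched: over 25 N harms the button, so slide at about 12 mm/s and stop when resistance jumps.
- nozzle_tip (a point): Lower end of the blue and white dosing nozzle that hangs from the sleeve's outer end, 60 mm below the boom's centre line (140 mm above the bench); 360 mm from the swivel axis at the start, 312 to 328 mm after sliding in by one hole.
- amber_beaker: Amber glass beaker, 71 mm across, 85 mm tall, loose on a low round stirrer (35 mm high), its rim 120 mm above the bench. Origin: centre of its underside. It stands about 320 mm from the swivel axis. The two beakers may have changed places.
- clear_beaker: Clear glass beaker of the same size on the other stirrer, not to be used. Origin: centre of its underside.

How it is judged:
By the outcome, as a careful person would: the job done as asked, in the order asked, and still so for the second after the job is handed in, with the robot touching nothing.
It also fails if it takes over 40 s, if anything falls off the work surface, if the arm or the gripper's body presses on something with over 40 N, if the wrist force passes 120 N, or if a joint passes its speed limit or range.

## Working session

There is one attempt and no reset: what is moved stays moved. The work goes in short steps, Python scripts to look and compute and a tool call to move; the robot and the scene stay as the last step left them, time stands still between calls to the robot, and variables do not carry over. Pictures are saved under pics/ and viewed, about 8 in all and at most 12, crops included, and the job is handed in when it is done.

Besides the shell and the picture viewer there is one more tool, called after "Emit:" as name([rows], argument=value, ...), one row to a line, values as JSON. move_arm: Moves the arm, as the interface text tells. Its arguments: {"type":"object","properties":{"moves":{"type":"array","items":{"type":"object","properties":{"gripper":{"type":"number"},"x":{"type":"number"},"y":{"type":"number"},"z":{"type":"number"},"roll":{"type":"number"}}}}},"required":["moves"]}

```bash
mkdir -p pics; cat > h.py <<'E'
import numpy as np, cv2, json
from bench import ctrl
def K(c): return np.array([[c["fx"],0,c["cx"]],[0,c["fy"],c["cy"]],[0,0,1.]])
def R(q):
    w,x,y,z=q
    from scipy.spatial.transform import Rotation as Ro
    return Ro.from_quat([x,y,z,w]).as_matrix()
def look(n):
    o=ctrl.get_obs(); c=ctrl.camera(n)
    if n=="wrist":
        T=np.eye(4);T[:3,:3]=R(o["eef_rot"]);T[:3,3]=o["eef_pos"];c["T"]=T@np.array(c["tool_from_camera"])
    else: c["T"]=np.array(c["world_from_camera"])
    return c
def save(c,f): cv2.imwrite(f,cv2.cvtColor(c["img"],cv2.COLOR_RGB2BGR))
def ray(c,p):
    u=cv2.undistortPoints(np.array([[p]],float),K(c),np.array(c["D"],float))[0,0]
    d=c["T"][:3,:3]@np.array([u[0],-u[1],-1.]); return c["T"][:3,3],d/np.linalg.norm(d)
def onz(c,p,z):
    o,d=ray(c,p); return o+d*(z-o[2])/d[2]
def tri(a,b):
    (o1,d1),(o2,d2)=a,b
    s=np.linalg.lstsq(np.c_[d1,-d2],o2-o1,rcond=None)[0]
    p,q=o1+s[0]*d1,o2+s[1]*d2; return (p+q)/2,np.linalg.norm(p-q)
def proj(c,P):
    X=np.linalg.inv(c["T"])@np.r_[P,1]
    return cv2.projectPoints(np.array([[X[0],-X[1],-X[2]]]),np.zeros(3),np.zeros(3),K(c),np.array(c["D"],float))[0][0,0]
E
python3 - <<'E'
from h import *
o=ctrl.get_obs(); print({k:np.round(v,3) for k,v in o.items()})
ims=[]
for n in ["top","scene"]:
    c=look(n); save(c,f"pics/{n}0.png"); print(n,c["fx"],c["T"].round(3).tolist())
c=look("wrist"); save(c,"pics/wrist0.png"); print(c["T"].round(3).tolist())
E
```

```text
{'time_s': np.float64(0.0), 'q': array([ 1.137,  0.182,  1.608, -0.   ,  1.354, -0.206]), 'dq': array([ 0.   ,  0.001,  0.   , -0.   ,  0.001,  0.001]), 'joint_efforts': array([-1.0000e-03, -4.4488e+01, -3.5133e+01, -0.0000e+00,  9.0000e-03,
       -0.0000e+00]), 'eef_pos': array([0.13 , 0.56 , 0.404]), 'eef_rot': array([ 0.   ,  0.783,  0.622, -0.001]), 'wrist_force': array([0.323, 0.09 , 0.454]), 'torque': array([-0.035,  0.027, -0.033]), 'opening': np.float64(1.001)}
top 467.12754955816433 [[-0.003, 0.999, -0.039, 0.503], [-1.0, -0.003, -0.003, 0.028], [-0.003, 0.039, 0.999, 1.029], [0.0, 0.0, 0.0, 1.0]]
scene 437.12557381897386 [[0.823, -0.316, 0.473, 0.995], [0.569, 0.455, -0.685, -0.594], [0.001, 0.833, 0.554, 0.649], [0.0, 0.0, 0.0, 1.0]]
[[0.226, -0.939, -0.258, 0.064], [0.974, 0.218, 0.062, 0.574], [-0.002, -0.266, 0.964, 0.372], [0.0, 0.0, 0.0, 1.0]]
```

View pics/top0.png

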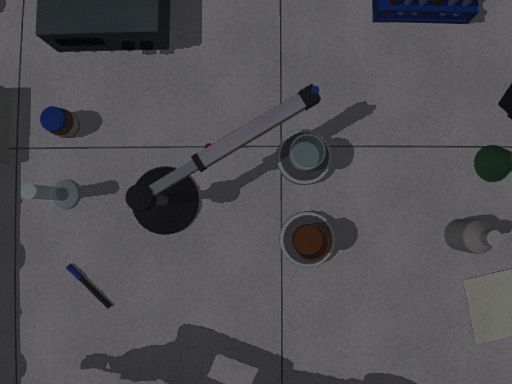

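View pics/scene0.png

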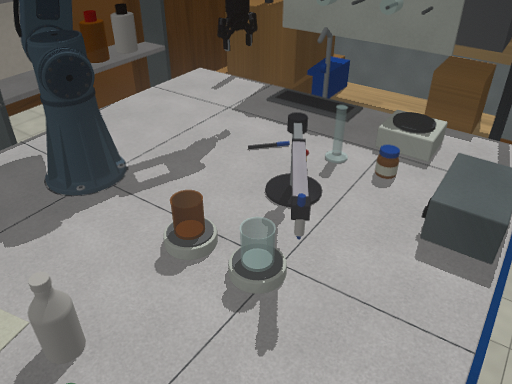

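Top view: hub ~(140,197), button ~(207,147), boom end ~(312,95), amber beaker ~(308,240), clear beaker ~(305,155). Scene view: amber ~(188,213), nozzle ~(300,235), hub ~(298,122). Now I'll measure these.

```bash
python3 - <<'E'
from h import *
t=look("top"); s=look("scene")
def blobs(c,lo,hi,box):
    h=cv2.cvtColor(c["img"],cv2.COLOR_RGB2HSV); m=cv2.inRange(h,np.array(lo),np.array(hi)); z=np.zeros_like(m); x0,y0,x1,y1=box; z[y0:y1,x0:x1]=m[y0:y1,x0:x1]
    n,l,st,ce=cv2.connectedComponentsWithStats(z); return [(st[i].tolist(),ce[i].round(1).tolist()) for i in range(1,n) if st[i][4]>3]
print("red top",blobs(t,(0,120,60),(8,255,255),(190,135,225,165)),blobs(t,(170,120,60),(180,255,255),(190,135,225,165)))
print("red sc",blobs(s,(0,120,60),(8,255,255),(290,130,320,170)),blobs(s,(170,120,60),(180,255,255),(290,130,320,170)))
print("blue top",blobs(t,(100,120,60),(130,255,255),(295,75,330,115)))
print("blue sc",blobs(s,(100,120,60),(130,255,255),(280,185,320,245)))
print("amber top",blobs(t,(3,120,40),(20,255,255),(270,200,350,280)))
print("amber sc",blobs(s,(3,100,40),(20,255,255),(160,180,215,250)))
a=cv2.resize(t["img"][70:280,110:350],None,fx=2.5,fy=2.5,interpolation=cv2.INTER_CUBIC)
cv2.imwrite("pics/a.png",cv2.cvtColor(a,cv2.COLOR_RGB2BGR))
a=cv2.resize(s["img"][95:295,150:350],None,fx=3,fy=3,interpolation=cv2.INTER_CUBIC)
cv2.imwrite("pics/b.png",cv2.cvtColor(a,cv2.COLOR_RGB2BGR))
E
```

```text
red top [] [([205, 144, 5, 4, 8], [206.9, 145.5])]
red sc [([306, 150, 2, 6, 10], [306.4, 152.5])] []
blue top [([312, 86, 7, 8, 42], [315.0, 89.3])]
blue sc [([297, 194, 9, 13, 84], [301.0, 199.6]), ([297, 237, 3, 2, 5], [298.2, 237.4])]
amber top [([293, 225, 36, 35, 800], [309.1, 240.4])]
amber sc [([170, 190, 35, 50, 1394], [187.7, 214.2])]
```

View pics/a.png

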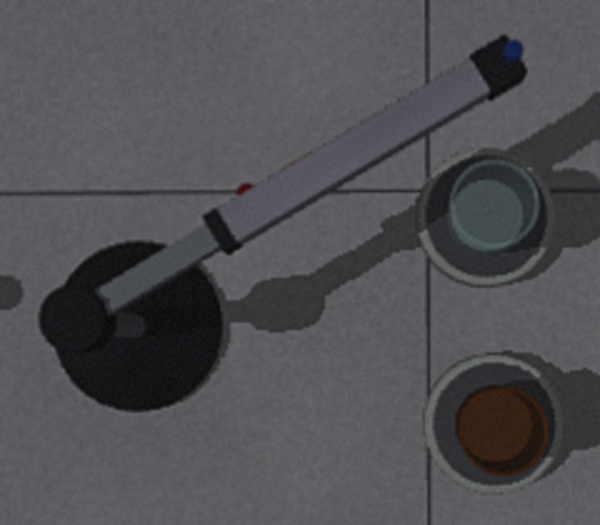

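View pics/b.png

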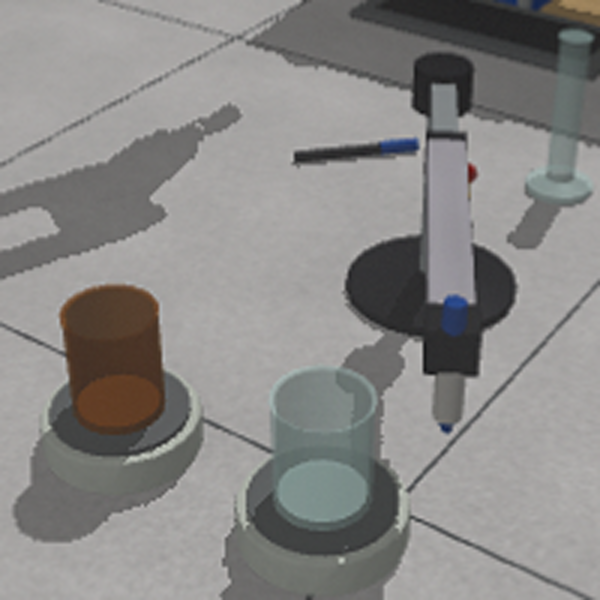

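```bash
python3 - <<'E'
from h import *
t=look("top"); s=look("scene")
def T(n,a,b): p,e=tri(ray(t,a),ray(s,b)); print(n,p.round(4),"gap",round(e,4)); return p
h=T("hub",(140.4,197.2),(297.7,118.5)); T("button",(206.9,145.5),(306.6,152.5)); T("amber rim",(312.4,242.8),(186.7,199.3))
T("blue",(315,89.3),(301,196))
H=onz(t,(140.4,197.2),.216); E=onz(t,(302.4,101.4),.214); I=onz(t,(199.2,162.4),.214); B=onz(t,(206.9,145.5),.2); A=onz(t,(312.4,242.8),.12); S=onz(t,(307.2,238.4),.035)
A2=onz(s,(186.7,199.3),.12)
print(H,I,E,B,A,S,A2)
for p in (I,E,B,A,S,A2): d=p-H; print(np.hypot(*d[:2]).round(4),np.degrees(np.arctan2(d[1],d[0])).round(2))
d=E-I;print("dir",np.degrees(np.arctan2(d[1],d[0])), "foot",onz(t,(138/2.5+110,325/2.5+70),.01))
E
```

```text
hub [0.5309 0.257  0.2076] gap 0.0042
button [0.6226 0.1394 0.1973] gap 0.0013
amber rim [ 0.4445 -0.0545  0.1165] gap 0.0058
blue [ 0.7154 -0.052   0.2304] gap 0.0011
[0.52893873 0.25345317 0.216     ] [0.58985055 0.15027014 0.214     ] [ 0.69748885 -0.03147332  0.214     ] [0.62162282 0.13871218 0.2       ] [ 0.44255212 -0.05610463  0.12      ] [ 0.44626435 -0.05296602  0.035     ] [ 0.45058062 -0.05645689  0.12      ]
0.1198 -59.45
0.331 -59.39
0.1475 -51.07
0.3214 -105.59
0.3174 -105.1
0.3197 -104.19
dir -59.36369097971601 foot [0.52922326 0.25546284 0.01      ]
```

Emit:
move_arm([
  {"gripper": 100, "x": -2.6, "y": 4.7, "z": -0.5, "roll": 0},
  {"gripper": 100, "x": -2.6, "y": 4.7, "z": -0.5, "roll": 0},
  {"gripper": 100, "x": -2.6, "y": 4.7, "z": 0, "roll": 0},
  {"gripper": 100, "x": -2.6, "y": 4.7, "z": 0, "roll": 0},
  {"gripper": 100, "x": -2.6, "y": 4.7, "z": 0, "roll": 0},
])

```text
time_s: 0.98
eef_pos: [0.3304, 0.3792, 0.4149]
eef_rot: [-0.0, 0.783, 0.622, 0.0]
wrist_force: [0.7, 1.3, 0.3]
opening: 0.999
```

Emit:
move_arm([
  {"gripper": 100, "x": -2.6, "y": 4.7, "z": 0, "roll": 0},
  {"gripper": 100, "x": -2.6, "y": 4.7, "z": 0, "roll": 0},
  {"gripper": 100, "x": -2.6, "y": 4.7, "z": 0, "roll": 0},
  {"gripper": 100, "x": -2.6, "y": 4.7, "z": 0, "roll": 0},
  {"gripper": 100, "x": -2.6, "y": 4.7, "z": 0, "roll": 0},
])

```text
time_s: 1.6
eef_pos: [0.5301, 0.1993, 0.4148]
eef_rot: [0.0, 0.783, 0.622, 0.0]
wrist_force: [0.2, 0.4, 0.0]
opening: 1.004
```

Emit:
move_arm([
  {"gripper": 100, "roll": 9.3},
  {"gripper": 100, "roll": 9.3},
  {"gripper": 100, "roll": 9.3},
  {"gripper": 100, "roll": 9.3},
  {"gripper": 100, "roll": 9.3},
])

```text
validation failed for argument at $.mo...
```

```bash
cat > st.py <<'E'
from h import *
o=ctrl.get_obs(); M=R(o["eef_rot"]); p=np.array(o["eef_pos"])
def tool(P): return (M.T@(np.array(P)-p)*100).round(2)
def ang(): return np.degrees(np.arctan2(M[1,0],M[0,0]))
E
python3 - <<'E'
from st import *
print(p,ang(),o["time_s"],M[:,2])
print(tool([.6054,.1249,.355]))
c=look("wrist"); save(c,"pics/w1.png")
E
```

```text
[0.53012771 0.19933607 0.41481775] 76.93651975355652 1.6 [ 3.51778443e-04  1.99824197e-04 -9.99999918e-01]
[-5.55  9.01  5.98]
```

View pics/w1.png

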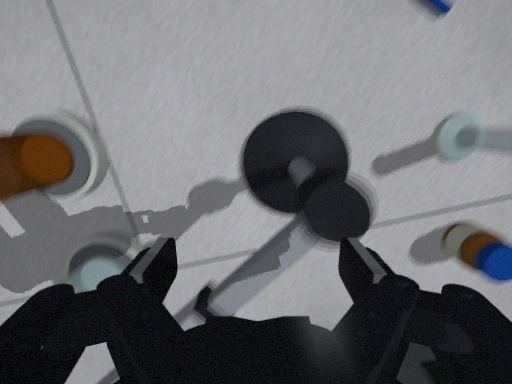

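The wrist view shows the hub top at ~(338,211), the sleeve collar at ~(207,300) and the amber beaker on the left at ~(35,162). The roll-only call was refused because every key has to be given. Next I move over the button and roll.

Emit:
move_arm([
  {"gripper": 100, "x": -2.8, "y": 4.5, "z": 0, "roll": 0},
  {"gripper": 100, "x": -2.8, "y": 4.5, "z": 0, "roll": 0},
  {"gripper": 100, "x": 0, "y": 0, "z": 0, "roll": 10},
  {"gripper": 100, "x": 0, "y": 0, "z": 0, "roll": 10},
  {"gripper": 100, "x": 0, "y": 0, "z": 0, "roll": 10},
])

```text
time_s: 2.28
eef_pos: [0.604, 0.1258, 0.4144]
eef_rot: [-0.0, 0.918, 0.395, -0.0]
wrist_force: [0.0, -0.0, 0.4]
opening: 1.0
```

Emit:
move_arm([
  {"gripper": 100, "x": 0, "y": 0, "z": 0, "roll": 10},
  {"gripper": 100, "x": 0, "y": 0, "z": 0, "roll": 6.3},
  {"gripper": 100, "x": 0, "y": 0, "z": 0, "roll": 0},
])

```text
time_s: 2.65
eef_pos: [0.6039, 0.1261, 0.4146]
eef_rot: [-0.0, 0.964, 0.265, -0.0]
wrist_force: [0.1, 0.6, 0.1]
opening: 1.003
```

```bash
python3 - <<'E'
from st import *
print(p,ang(),o["time_s"])
print(tool([.6054,.1249,.355]))
c=look("wrist"); save(c,"pics/w2.png"); t=look("top")
w1=cv2.cvtColor(c["img"],cv2.COLOR_RGB2HSV)
m=(cv2.inRange(w1,np.array((0,120,50)),np.array((8,255,255)))|cv2.inRange(w1,np.array((170,120,50)),np.array((180,255,255))))
n,l,s,ce=cv2.connectedComponentsWithStats(m)
for i in range(1,n):
    if s[i][4]>15: print(s[i],ce[i],onz(c,ce[i],.2),tri(ray(c,ce[i]),ray(t,(206.9,145.5))))
for z,P in ((.2,[.6054,.1249,.2]),(.216,[.529,.2535,.216])): print(proj(c,P))
E
```

```text
[0.60389068 0.1260505  0.41459554] 30.712609169770264 2.65
[0.07 0.18 5.96]
[285 210   9  19 135] [288.37777778 218.87407407] [0.62329227 0.13589496 0.2       ] (array([0.62078183, 0.13778974, 0.20767524]), np.float64(0.0005437318020917351))
[258.98291804 219.29984056]
[259.41163817 -42.96913142]
```

View pics/w2.png

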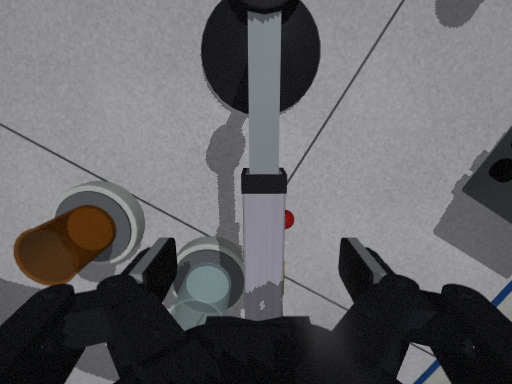

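The wrist view confirms alignment: button at (288,219) as expected, sleeve vertical at column ~264, straddled by the fingers. Now descend and close.

Emit:
move_arm([
  {"gripper": 100, "x": 0.2, "y": 0.3, "z": 1.5, "roll": 0},
  {"gripper": 100, "x": 0, "y": 0, "z": 2, "roll": 0},
  {"gripper": 100, "x": 0, "y": 0, "z": 2, "roll": 0},
  {"gripper": 100, "x": 0, "y": 0, "z": 0.7, "roll": 0},
  {"gripper": 60, "x": 0, "y": 0, "z": 0, "roll": 0},
])

```text
time_s: 3.38
eef_pos: [0.6071, 0.1243, 0.3516]
eef_rot: [-0.0, 0.964, 0.264, -0.001]
wrist_force: [0.1, -0.6, -0.0]
opening: 0.815
```

Emit:
move_arm([
  {"gripper": 50, "x": 0, "y": 0, "z": 0, "roll": 0},
  {"gripper": 45, "x": 0, "y": 0, "z": 0, "roll": 0},
  {"gripper": 40, "x": 0, "y": 0, "z": 0, "roll": 0},
  {"gripper": 35, "x": 0, "y": 0, "z": 0, "roll": 0},
  {"gripper": 30, "x": 0, "y": 0, "z": 0, "roll": 0},
])

```text
time_s: 4.0
eef_pos: [0.6076, 0.1242, 0.3543]
eef_rot: [0.0, 0.964, 0.264, 0.001]
wrist_force: [1.8, 1.2, 7.2]
opening: 0.317
```

Emit:
move_arm([
  {"gripper": 28, "x": 0, "y": 0, "z": 0, "roll": 0},
  {"gripper": 28, "x": 0, "y": 0, "z": 0, "roll": 0},
  {"gripper": 28, "x": 0, "y": 0, "z": 0, "roll": 0},
])

```text
time_s: 4.38
eef_pos: [0.6076, 0.1242, 0.3543]
eef_rot: [0.0, 0.964, 0.264, 0.001]
wrist_force: [1.0, 1.5, 7.1]
opening: 0.319
```

Squeezed flush (opening 0.319 ≈ 27 mm). I slide inwards at 12 mm/s and watch the force along the boom.

Emit:
move_arm([
  {"gripper": 28, "x": 0, "y": -0.15, "z": 0, "roll": 0},
  {"gripper": 28, "x": 0, "y": -0.15, "z": 0, "roll": 0},
  {"gripper": 28, "x": 0, "y": -0.15, "z": 0, "roll": 0},
  {"gripper": 28, "x": 0, "y": -0.15, "z": 0, "roll": 0},
])

```text
time_s: 4.88
eef_pos: [0.6052, 0.1282, 0.3543]
eef_rot: [0.002, 0.965, 0.264, 0.002]
wrist_force: [5.8, -4.5, 4.9]
opening: 0.319
```

Emit:
move_arm([
  {"gripper": 28, "x": 0, "y": -0.15, "z": 0, "roll": 0},
  {"gripper": 28, "x": 0, "y": -0.15, "z": 0, "roll": 0},
  {"gripper": 28, "x": 0, "y": -0.15, "z": 0, "roll": 0},
  {"gripper": 28, "x": 0, "y": -0.15, "z": 0, "roll": 0},
])

```text
time_s: 5.38
eef_pos: [0.6022, 0.1333, 0.3543]
eef_rot: [0.002, 0.965, 0.264, 0.002]
wrist_force: [5.6, -3.5, 6.1]
opening: 0.319
```

Emit:
move_arm([
  {"gripper": 28, "x": 0, "y": -0.15, "z": 0, "roll": 0},
  {"gripper": 28, "x": 0, "y": -0.15, "z": 0, "roll": 0},
  {"gripper": 28, "x": 0, "y": -0.15, "z": 0, "roll": 0},
  {"gripper": 28, "x": 0, "y": -0.15, "z": 0, "roll": 0},
])

```text
time_s: 5.88
eef_pos: [0.599, 0.1388, 0.3543]
eef_rot: [0.001, 0.965, 0.264, 0.001]
wrist_force: [5.2, -2.6, 5.9]
opening: 0.317
```

```bash
python3 - <<'E'
from st import *
c=look("wrist"); save(c,"pics/w3.png"); print(p, np.dot(p-[.6076,.1242,0],[.509,-.861,0]))
E
```

```text
[0.59896776 0.13882315 0.35430569] -0.016984343015640974
```

View pics/w3.png

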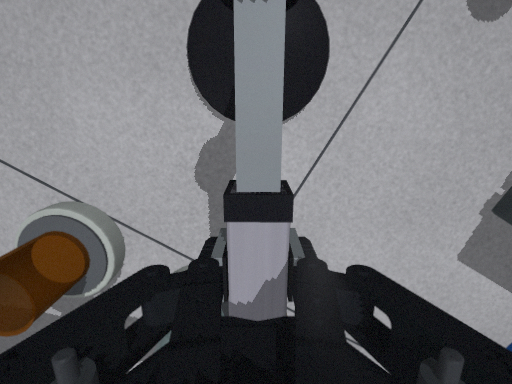

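The wrist view shows the sleeve gripped evenly between the pads, with the collar at ~(258,202) ahead of them. 17 mm moved at ~5 N. I continue.

Emit:
move_arm([
  {"gripper": 28, "x": 0, "y": -0.15, "z": 0, "roll": 0},
  {"gripper": 28, "x": 0, "y": -0.15, "z": 0, "roll": 0},
  {"gripper": 28, "x": 0, "y": -0.15, "z": 0, "roll": 0},
  {"gripper": 28, "x": 0, "y": -0.15, "z": 0, "roll": 0},
])

```text
time_s: 6.42
eef_pos: [0.596, 0.1438, 0.3543]
eef_rot: [0.002, 0.965, 0.264, 0.002]
wrist_force: [6.3, -4.2, 6.4]
opening: 0.318
```

Emit:
move_arm([
  {"gripper": 28, "x": 0, "y": -0.15, "z": 0, "roll": 0},
  {"gripper": 28, "x": 0, "y": -0.15, "z": 0, "roll": 0},
  {"gripper": 28, "x": 0, "y": -0.15, "z": 0, "roll": 0},
  {"gripper": 28, "x": 0, "y": -0.15, "z": 0, "roll": 0},
])

```text
time_s: 6.92
eef_pos: [0.593, 0.1489, 0.3543]
eef_rot: [0.002, 0.965, 0.264, 0.002]
wrist_force: [5.6, -4.1, 6.1]
opening: 0.32
```

```bash
python3 - <<'E'
from st import *
c=look("scene"); save(c,"pics/s3.png"); t=look("top"); save(t,"pics/t3.png"); print(p, np.dot(p-[.6076,.1242,0],[.509,-.861,0]))
h=cv2.cvtColor(t["img"],cv2.COLOR_RGB2HSV);m=cv2.inRange(h,np.array((100,120,60)),np.array((130,255,255)));m[115:]=0;m[:75]=0;m[:,:290]=0;m[:,335:]=0
b=np.argwhere(m).mean(0)[::-1];print(b,(onz(t,b,.23)-onz(t,(315,89.3),.23))@[.509,-.861,0])
E
```

```text
[0.59303251 0.1489238  0.35428779] -0.028702041614377387
[301.25454545  99.90909091] -0.030203366430149103
```

Emit:
move_arm([
  {"gripper": 28, "x": 0, "y": -0.12, "z": 0, "roll": 0},
  {"gripper": 28, "x": 0, "y": -0.12, "z": 0, "roll": 0},
])

```text
time_s: 7.28
eef_pos: [0.5918, 0.151, 0.3543]
eef_rot: [0.002, 0.965, 0.264, 0.002]
wrist_force: [5.7, -3.7, 7.1]
opening: 0.315
```

Emit:
move_arm([
  {"gripper": 28, "x": 0, "y": -0.12, "z": 0, "roll": 0},
  {"gripper": 28, "x": 0, "y": -0.12, "z": 0, "roll": 0},
])

```text
time_s: 7.52
eef_pos: [0.5906, 0.1531, 0.3543]
eef_rot: [0.002, 0.965, 0.264, 0.002]
wrist_force: [5.7, -4.3, 5.8]
opening: 0.319
```

Emit:
move_arm([
  {"gripper": 28, "x": 0, "y": -0.12, "z": 0, "roll": 0},
  {"gripper": 28, "x": 0, "y": -0.12, "z": 0, "roll": 0},
])

```text
time_s: 7.78
eef_pos: [0.5893, 0.1553, 0.3543]
eef_rot: [0.001, 0.965, 0.264, 0.002]
wrist_force: [4.5, -2.7, 6.4]
opening: 0.319
```

Emit:
move_arm([
  {"gripper": 28, "x": 0, "y": -0.12, "z": 0, "roll": 0},
  {"gripper": 28, "x": 0, "y": -0.12, "z": 0, "roll": 0},
])

```text
time_s: 8.02
eef_pos: [0.5878, 0.1579, 0.3543]
eef_rot: [0.001, 0.965, 0.264, 0.001]
wrist_force: [3.1, 0.2, 7.9]
opening: 0.325
```

Emit:
move_arm([
  {"gripper": 28, "x": 0, "y": -0.1, "z": 0, "roll": 0},
])

```text
time_s: 8.15
eef_pos: [0.5872, 0.1589, 0.3543]
eef_rot: [0.001, 0.964, 0.264, 0.001]
wrist_force: [3.3, -0.6, 6.4]
opening: 0.319
```

Emit:
move_arm([
  {"gripper": 28, "x": 0, "y": -0.08, "z": 0, "roll": 0},
])

```text
time_s: 8.28
eef_pos: [0.5869, 0.1594, 0.3543]
eef_rot: [0.001, 0.964, 0.264, 0.001]
wrist_force: [3.5, -0.7, 6.7]
opening: 0.32
```

Emit:
move_arm([
  {"gripper": 28, "x": 0, "y": -0.08, "z": 0, "roll": 0},
])

```text
time_s: 8.4
eef_pos: [0.5865, 0.1601, 0.3543]
eef_rot: [0.001, 0.965, 0.264, 0.001]
wrist_force: [4.0, -1.3, 7.2]
opening: 0.318
```

```bash
python3 - <<'E'
from st import *
for n in ("scene","top"):
    c=look(n); h=cv2.cvtColor(c["img"],cv2.COLOR_RGB2HSV)
    m=(cv2.inRange(h,np.array((0,120,50)),np.array((8,255,255)))|cv2.inRange(h,np.array((170,120,50)),np.array((180,255,255))))
    b=(285,130,325,175) if n=="scene" else (190,130,225,165)
    print(n,np.argwhere(m[b[1]:b[3],b[0]:b[2]])+[b[1],b[0]])
    save(c,f"pics/{n}4.png")
h=cv2.cvtColor(c["img"],cv2.COLOR_RGB2HSV);m=cv2.inRange(h,np.array((100,120,60)),np.array((130,255,255)));m[115:]=0;m[:75]=0;m[:,:285]=0;m[:,335:]=0
b=np.argwhere(m).mean(0)[::-1];print(b,(onz(c,b,.23)-onz(c,(315,89.3),.23))@[.509,-.861,0])
E
```

```text
scene [[150 305]
 [150 306]
 [151 305]
 [151 306]
 [152 305]
 [152 306]
 [152 307]
 [153 305]
 [153 306]
 [154 306]]
top []
[294.96078431 103.56862745] -0.042896535459022535
```

Emit:
move_arm([
  {"gripper": 28, "x": 0, "y": -0.08, "z": 0, "roll": 0},
])

```text
time_s: 8.62
eef_pos: [0.5861, 0.1607, 0.3543]
eef_rot: [0.001, 0.965, 0.264, 0.001]
wrist_force: [4.9, -2.9, 6.8]
opening: 0.318
```

```bash
python3 - <<'E'
import cv2,numpy as np
for f in ("scene0","s3","scene4"):
    h=cv2.cvtColor(cv2.imread(f"pics/{f}.png"),cv2.COLOR_BGR2HSV)
    m=(cv2.inRange(h,np.array((0,120,50)),np.array((8,255,255)))|cv2.inRange(h,np.array((170,120,50)),np.array((180,255,255))))
    print(f,(np.argwhere(m[130:175,285:325])+[130,285]).tolist())
a=[cv2.resize(cv2.imread(f"pics/{f}.png")[110:210,265:345],None,fx=5,fy=5,interpolation=cv2.INTER_CUBIC) for f in ("s3","scene4")]
cv2.imwrite("pics/cmp.png",np.hstack(a))
E
```

```text
scene0 [[150, 306], [151, 306], [151, 307], [152, 306], [152, 307], [153, 306], [153, 307], [154, 306], [154, 307], [155, 306]]
s3 []
scene4 [[150, 305], [150, 306], [151, 305], [151, 306], [152, 305], [152, 306], [152, 307], [153, 305], [153, 306], [154, 306]]
```

View pics/cmp.png

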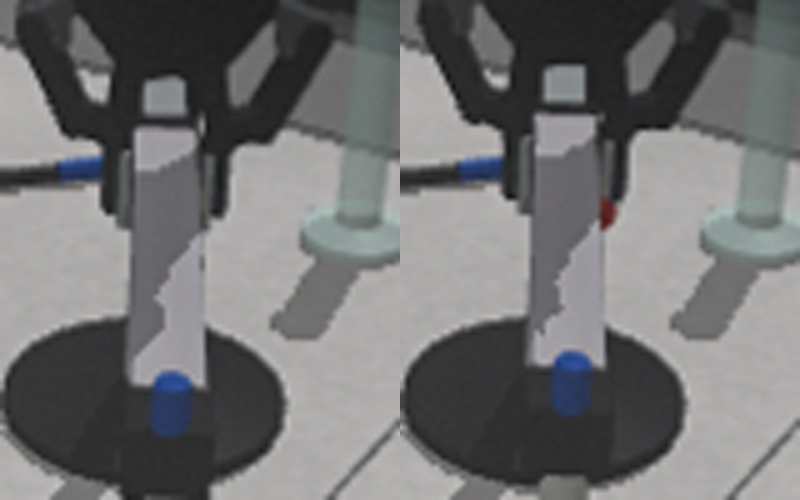

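Left panel (slid 30 mm): no red. Right panel (41.6 mm): the red button is proud again at ~(608,214), so it has clicked out. One more gentle step to feel the stop.

Emit:
move_arm([
  {"gripper": 28, "x": 0, "y": -0.1, "z": 0, "roll": 0},
])

```text
time_s: 8.75
eef_pos: [0.5859, 0.1611, 0.3543]
eef_rot: [0.002, 0.965, 0.264, 0.002]
wrist_force: [7.7, -5.2, 5.2]
opening: 0.324
```

Resistance jumped (to 8.4 N, hand stopping), so the sleeve is latched. I relax, then open slightly to a loose cage.

Emit:
move_arm([
  {"gripper": 28, "x": 0, "y": 0.2, "z": 0, "roll": 0},
  {"gripper": 42, "x": 0, "y": 0, "z": 0, "roll": 0},
  {"gripper": 42, "x": 0, "y": 0, "z": 0, "roll": 0},
  {"gripper": 42, "x": 0, "y": 0, "z": 0, "roll": 0},
])

```text
time_s: 9.25
eef_pos: [0.5855, 0.1604, 0.352]
eef_rot: [-0.0, 0.964, 0.264, -0.001]
wrist_force: [-0.3, -0.4, -0.0]
opening: 0.421
```

```bash
python3 - <<'E'
from st import *
H=np.array([.529,.2535]); d=p[:2]-H
print(p,ang(),o["time_s"],o["opening"],o["wrist_force"],np.hypot(*d),np.degrees(np.arctan2(d[1],d[0])))
E
```

```text
[0.58549487 0.16041439 0.35200169] 30.653163187209106 9.25 0.4208825409316011 [-0.33934452 -0.41939168 -0.0064123 ] 0.10888801739608021 -58.74589012610532
```

Emit:
move_arm([
  {"gripper": 42, "x": -0.3, "y": 0, "z": 0, "roll": 0},
  {"gripper": 42, "x": -0.76, "y": -0.03, "z": 0, "roll": 4},
  {"gripper": 42, "x": -0.76, "y": -0.03, "z": 0, "roll": 4},
  {"gripper": 42, "x": -0.76, "y": -0.03, "z": 0, "roll": 4},
  {"gripper": 42, "x": -0.76, "y": -0.03, "z": 0, "roll": 4},
])

```text
time_s: 9.88
eef_pos: [0.5552, 0.1479, 0.3526]
eef_rot: [-0.001, 0.992, 0.126, 0.001]
wrist_force: [3.3, 3.5, -2.8]
opening: 0.42
```

```bash
python3 - <<'E'
from st import *
H=np.array([.529,.2535]); d=p[:2]-H
print(p,ang(),M.T@o["wrist_force"],np.hypot(*d),np.degrees(np.arctan2(d[1],d[0])))
E
```

```text
[0.55522858 0.14789033 0.35260382] 14.533414455572583 [ 4.05872618 -2.60453131  2.78868236] 0.10881792256151233 -76.05255613529228
```

Emit:
move_arm([
  {"gripper": 42, "x": -0.76, "y": -0.03, "z": 0, "roll": 4},
  {"gripper": 42, "x": -0.76, "y": -0.03, "z": 0, "roll": 4},
  {"gripper": 42, "x": -0.76, "y": -0.03, "z": 0, "roll": 4},
  {"gripper": 42, "x": -0.76, "y": -0.03, "z": 0, "roll": 4},
  {"gripper": 42, "x": -0.76, "y": -0.03, "z": 0, "roll": 4},
])

```text
time_s: 10.5
eef_pos: [0.5178, 0.1447, 0.3529]
eef_rot: [-0.001, 0.999, -0.048, 0.001]
wrist_force: [4.6, 1.9, -2.7]
opening: 0.422
```

```bash
python3 - <<'E'
from st import *
H=np.array([.529,.2535]); d=p[:2]-H
print(p,ang(),M.T@o["wrist_force"],np.hypot(*d),np.degrees(np.arctan2(d[1],d[0])))
t=look("top");s=look("scene"); save(t,"pics/t5.png");save(s,"pics/s5.png")
a=cv2.resize(t["img"][110:290,110:350],None,fx=2,fy=2,interpolation=cv2.INTER_CUBIC)
b=cv2.resize(s["img"][130:250,150:310],None,fx=3,fy=3,interpolation=cv2.INTER_CUBIC)[:, :]
cv2.imwrite("pics/c5.png",cv2.cvtColor(np.vstack([a[:240],b]) if False else np.hstack([cv2.resize(a,(400,300)),cv2.resize(b,(400,300))]),cv2.COLOR_RGB2BGR))
h=cv2.cvtColor(t["img"],cv2.COLOR_RGB2HSV);m=cv2.inRange(h,np.array((100,120,60)),np.array((130,255,255)));m[:100]=0;m[:,:260]=0;m[:,350:]=0;m[300:]=0
b=np.argwhere(m).mean(0)[::-1];P=onz(t,b,.23);d=P[:2]-H;print(m.sum()/255,b,P,np.hypot(*d),np.degrees(np.arctan2(d[1],d[0])))
P=onz(t,(315,89.3),.23);d=P[:2]-H;print("start",P,np.hypot(*d),np.degrees(np.arctan2(d[1],d[0])))
E
```

```text
[0.51777138 0.14474799 0.35292949] -5.474537506847107 [ 4.348598   -2.33775017  2.70101632] 0.10933014670622802 -95.89488815558501
0.0 [nan nan] [nan nan nan] nan nan
start [ 0.71499943 -0.05236123  0.23      ] 0.35797608827916455 -58.69550240227657<stdin>:9: RuntimeWarning: Mean of empty slice.
  ret = um.true_divide(
```

View pics/c5.png

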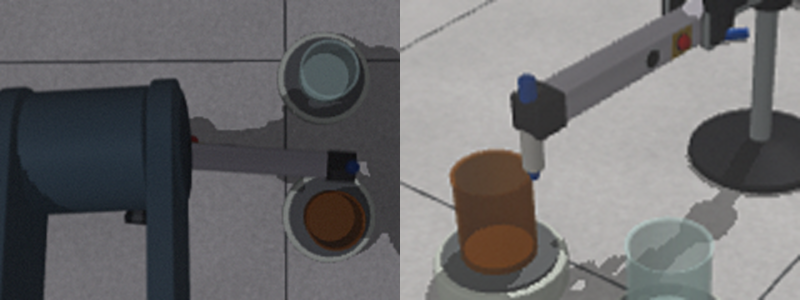

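Left panel: boom end with blue cap at ~(353,168), just above the amber beaker at ~(333,217). Right panel: button out at ~(683,43) in its brass plate, nozzle tip ~(535,176) just right of the amber rim's centre (493,173).

```bash
python3 - <<'E'
from st import *
t=look("top");s=look("scene");H=np.array([.5295,.2545])
def f(n,P): d=P[:2]-H; print(n,P.round(4),np.hypot(*d).round(4),np.degrees(np.arctan2(d[1],d[0])).round(2))
f("blue top",onz(t,(321.8,210.8),.23)); f("blue sc",onz(s,(200.4,162),.23)); f("tip sc",onz(s,(204,200.8),.14))
f("tri blue",tri(ray(t,(321.8,210.8)),ray(s,(200.4,162)))[0])
f("rim sc",onz(s,(187,199.3),.12)); f("rim top",onz(t,(312.4,242.8),.12)); 
h=cv2.cvtColor(s["img"],cv2.COLOR_RGB2HSV);m=cv2.inRange(h,np.array((3,100,40)),np.array((20,255,255)));m[:185]=0;m[245:]=0;m[:,:160]=0;m[:,215:]=0
for r in range(186,244,4):
    c=np.flatnonzero(m[r]); 
    if len(c): print(r,c[0],c[-1])
E
```

```text
blue top [ 0.5044 -0.0623  0.23  ] 0.3178 -94.52
blue sc [ 0.502 -0.061  0.23 ] 0.3167 -94.99
tip sc [ 0.5034 -0.0608  0.14  ] 0.3163 -94.74
tri blue [ 0.504  -0.0625  0.2314] 0.318 -94.59
rim sc [ 0.4511 -0.0561  0.12  ] 0.3203 -104.17
rim top [ 0.4426 -0.0561  0.12  ] 0.3225 -105.64
190 185 191
194 174 197
198 171 199
202 170 201
206 172 202
210 172 202
214 173 202
218 173 203
222 174 203
226 174 204
230 175 203
234 176 201
238 180 195
```

Emit:
move_arm([
  {"gripper": 42, "x": -0.76, "y": -0.03, "z": 0, "roll": 4},
  {"gripper": 42, "x": -0.76, "y": -0.03, "z": 0, "roll": 4},
  {"gripper": 42, "x": -0.4, "y": -0.01, "z": 0, "roll": 2.1},
  {"gripper": 42, "x": 0, "y": 0, "z": 0, "roll": 0},
])

```text
time_s: 11.2
eef_pos: [0.4989, 0.148, 0.353]
eef_rot: [-0.0, 0.991, -0.134, 0.0]
wrist_force: [0.5, 0.5, -0.6]
opening: 0.418
```

```bash
python3 - <<'E'
from st import *
H=np.array([.5295,.2545]); d=p[:2]-H
print(p,ang(),M.T@o["wrist_force"],np.hypot(*d),np.degrees(np.arctan2(d[1],d[0])))
t=look("top");s=look("scene"); save(t,"pics/t6.png");save(s,"pics/s6.png")
a=cv2.resize(t["img"][200:280,270:350],(400,400),interpolation=cv2.INTER_CUBIC)
b=cv2.resize(s["img"][150:250,140:240],(400,400),interpolation=cv2.INTER_CUBIC)
a=cv2.convertScaleAbs(a,alpha=2.2)
cv2.imwrite("pics/c6.png",cv2.cvtColor(np.hstack([a,b]),cv2.COLOR_RGB2BGR))
E
```

```text
[0.49890977 0.14798348 0.35295689] -15.381742251263915 [ 0.38000826 -0.5967254   0.63959818] 0.11082206887175071 -106.02341424272521
```

View pics/c6.png

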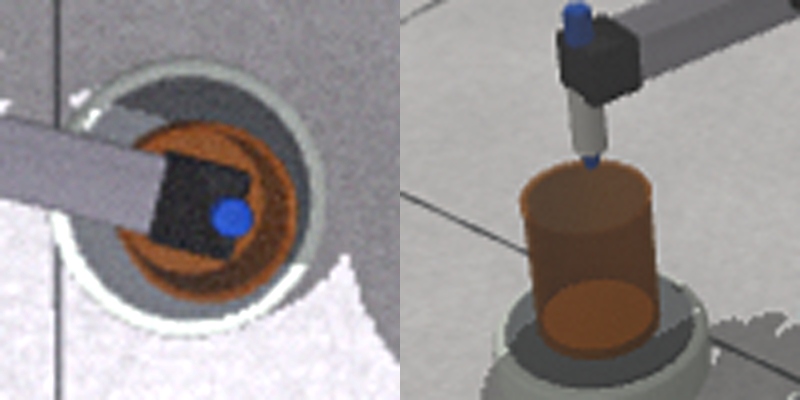

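Top panel (left): rim circle centred ~(209,211), blue cap ~(233,217). Scene panel: tip ~(592,166), rim centre ~(586,197). Converting to world.

```bash
python3 - <<'E'
from st import *
t=look("top");s=look("scene");H=np.array([.5295,.2545])
def f(n,P): d=P[:2]-H; print(n,P.round(4),np.hypot(*d).round(4),np.degrees(np.arctan2(d[1],d[0])).round(2))
f("cap top",onz(t,(316.6,243.4),.23)); f("cap sc",onz(s,(184.25,152.5),.23)); f("tip sc",onz(s,(188,191.5),.14))
f("rim sc",onz(s,(186.5,199.25),.12)); f("rim top",onz(t,(311.8,242.2),.12)); f("tri rim",tri(ray(t,(311.8,242.2)),ray(s,(186.5,199.25)))[0])
f("tri cap",tri(ray(t,(316.6,243.4)),ray(s,(184.25,152.5)))[0])
E
```

```text
cap top [ 0.4488 -0.0531  0.23  ] 0.318 -104.7
cap sc [ 0.4514 -0.0507  0.23  ] 0.3151 -104.36
tip sc [ 0.4544 -0.0541  0.14  ] 0.3176 -103.68
rim sc [ 0.4501 -0.0566  0.12  ] 0.321 -104.32
rim top [ 0.4437 -0.0549  0.12  ] 0.3211 -105.49
tri rim [ 0.4449 -0.054   0.1165] 0.3199 -105.33
tri cap [ 0.4501 -0.0519  0.2302] 0.3165 -104.52
```

Emit:
move_arm([
  {"gripper": 42, "x": -0.1, "y": 0, "z": 0, "roll": 0.7},
  {"gripper": 42, "x": -0.1, "y": 0, "z": 0, "roll": 0},
  {"gripper": 42, "x": 0, "y": 0, "z": 0, "roll": 0},
  {"gripper": 42, "x": 0, "y": 0, "z": 0, "roll": 0},
])

```text
time_s: 11.9
eef_pos: [0.497, 0.1485, 0.3529]
eef_rot: [0.0, 0.99, -0.141, 0.0]
wrist_force: [4.8, -1.2, 1.1]
opening: 0.423
```

```bash
python3 - <<'E'
from st import *
print(p,ang(),M.T@o["wrist_force"])
t=look("top");h=cv2.cvtColor(t["img"],cv2.COLOR_RGB2HSV)
for i in (1,0):
    if i: h=cv2.cvtColor(cv2.cvtColor(cv2.imread("pics/t6.png"),cv2.COLOR_BGR2RGB),cv2.COLOR_RGB2HSV)
    else: h=cv2.cvtColor(t["img"],cv2.COLOR_RGB2HSV)
    m=cv2.inRange(h,np.array((100,150,40)),np.array((130,255,255)))[200:280,290:340]
    b=np.argwhere(m).mean(0)[::-1]+[290,200];P=onz(t,b,.23);d=P[:2]-[.5295,.2545];print(b,P,np.degrees(np.arctan2(d[1],d[0])))
E
```

```text
[0.49698633 0.14845086 0.35291327] -16.156104087075246 [ 4.97767351 -0.206973   -1.11739607]
[315.63461538 242.90384615] [ 0.44967979 -0.0514413   0.23      ] -104.62252878963781
[314.7254902  246.03921569] [ 0.44434232 -0.04986297  0.23      ] -105.63108149839933
```

Nozzle is within ~2 mm of the beaker's middle direction. I back the finger off, open and retreat upward.

Emit:
move_arm([
  {"gripper": 42, "x": 0.3, "y": 0, "z": 0, "roll": 0},
  {"gripper": 60, "x": 0.1, "y": 0, "z": 0, "roll": 0},
  {"gripper": 70, "x": 0, "y": 0, "z": 0, "roll": 0},
  {"gripper": 70, "x": 0, "y": 0, "z": -1.5, "roll": 0},
  {"gripper": 70, "x": 0, "y": 0, "z": -3, "roll": 0},
])

```text
time_s: 12.58
eef_pos: [0.5001, 0.1475, 0.3978]
eef_rot: [0.0, 0.99, -0.14, -0.001]
wrist_force: [1.0, 0.0, 0.3]
opening: 0.701
```

Emit:
move_arm([
  {"gripper": 70, "x": 0, "y": 0, "z": -4, "roll": 0},
  {"gripper": 70, "x": 0, "y": 0, "z": -4, "roll": 0},
  {"gripper": 70, "x": 0, "y": 0, "z": 0, "roll": 0},
  {"gripper": 70, "x": 0, "y": 0, "z": 0, "roll": 0},
])

```text
time_s: 13.08
eef_pos: [0.5003, 0.1475, 0.4779]
eef_rot: [-0.0, 0.99, -0.14, 0.0]
wrist_force: [0.4, -0.6, -0.3]
opening: 0.7
```

```bash
python3 - <<'E'
from st import *
print(p,o["wrist_force"],o["opening"],o["time_s"])
t=look("top");s=look("scene");w=look("wrist")
h=cv2.cvtColor(t["img"],cv2.COLOR_RGB2HSV)
m=cv2.inRange(h,np.array((100,150,40)),np.array((130,255,255)))[200:280,290:340]
b=np.argwhere(m).mean(0)[::-1]+[290,200];P=onz(t,b,.23);d=P[:2]-[.5295,.2545];print(b,P,np.degrees(np.arctan2(d[1],d[0])))
a=cv2.resize(s["img"][110:290,140:340],(444,400),interpolation=cv2.INTER_CUBIC)
b=cv2.resize(t["img"][200:280,270:340],(350,400),interpolation=cv2.INTER_CUBIC);b=cv2.convertScaleAbs(b,alpha=2)
cv2.imwrite("pics/c7.png",cv2.cvtColor(np.hstack([a,b]),cv2.COLOR_RGB2BGR))
E
```

```text
[0.50027342 0.14745622 0.47791043] [ 0.35864791 -0.5868657  -0.32206173] 0.6998166907643656 13.075
[315.07142857 246.19047619] [ 0.44408195 -0.05045313  0.23      ] -105.64767660216164
```

View pics/c7.png

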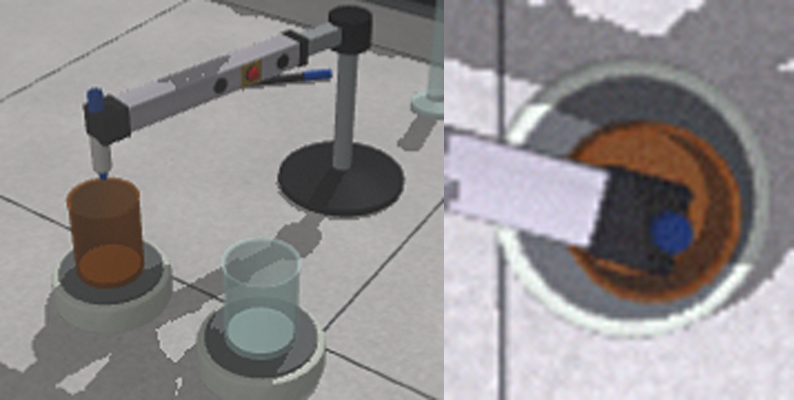

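The final view shows the red button out in its brass plate, with holes on both sides. The nozzle tip hangs above the middle of the amber rim, and both beakers are standing.

```bash
python3 -c "
from bench import ctrl; print(ctrl.hand_in())"
```

```text
the job is handed in; nothing more can be done
None
```

The boom is one hole shorter, the nozzle hangs over the amber beaker, and the job was handed in after about 13 s of robot time. It gave no verdict.

- **Slide:** I squeezed the red button flush and drew the sleeve in at about 12 mm/s, slowing near the hole. Sliding took about 5–7 N and dropped to 1–2 N at about 39 mm. At about 42 mm it rose to about 8 N, and I stopped there.
- **Click:** With the sleeve 30 mm in, the camera showed no red. At about 42 mm the button stood out again, and the last view shows it out in the brass plate's hole.
- **Swing:** I eased off and opened the fingers into a loose cage. One finger then swung the boom about 46° clockwise with about 4–5 N, and I backed away upward.

**Last checks:**
- Nothing is touching the robot, and both beakers are standing in place.
- In direction, the nozzle is within about 2 mm of the beaker's middle by both cameras.
- Along the boom, the nozzle sits about 3 mm short of the beaker's middle, which the hole fixes.
- The top and scene cameras disagreed by about 6 mm on where the rim is, so I compared nozzle and rim within each picture.

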